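# Load a bearing roller into the ramp fixture and secure it

### The arm

A 6-joint arm with a two-finger parallel gripper is mounted at the origin on a cart in front of the work surface, level with it; the furniture and walls round the work are solid. World frame = base frame: x ahead of the robot, y to its left, z up, the work surface at z = 0. Lengths are in m, angles in degrees, forces in N, time in s.
With the tool pointing down it reaches from about 0.4 to 0.825 m from the base axis. Payload 7 kg.
Tool frame: the origin (TCP) lies midway between the tips of the shut fingers; the grasp point (between the pads) lies 19 mm behind it; z points along the fingers, x is the direction in which the jaws open and shut, and the axes are right-handed (so a half turn about z gives the same grasp; the last joint's range is limited). The gripper opens to 88 mm and grips with 3 to 60 N. Pads are 19 mm wide; open, the fingers measure 130 mm over their backs; the gripper's body (78 mm by 193 mm) begins 47 mm behind the grasp point.
Start: joints at [-53.107, 20.546, 0.682, 0, -70.136, -16.507], TCP at [0.235, -0.633, 0.227] pointing down, gripper open.
Joint ranges: [-176.03, 176.03], [-82.01, 121.73], [-58.28, 71.71], [-173.87, 95.51], [-174.79, -0.11], [-173.66, 173.66]. Speed limits (degrees/s): [136.94, 136.94, 172.46, 180, 180, 180].

### API

Orientations are given as [roll, pitch, yaw] about the fixed x, y, z axes, in that order (R = Rz(yaw) Ry(pitch) Rx(roll)).
In Python, from plant import ctrl, vision, nets gives the robot as it stands.
- The arm moves only by the shell command python3 -m jog 'ROWS'. ROWS is text: rows parted by semicolons, each of 7 numbers parted by spaces: the turn, a rotation vector about the tool's x, y, z in units of 0.1 rad (1.0 is 0.1 rad), then the shift along the tool's x, y, z in units of 4 cm (1.0 is 4 cm), then the opening, from -1 (shut) to 1 (fully open). In form: rx ry rz x y z jaw; .... A call has 1 to 8 rows; each row shifts and turns the commanded pose from where the row before left it, along the tool's axes as they then stand; what a row does not reach is not made up. A row lasts 1/8 s, in which the tool goes at most 62.5 mm and 10.7 degrees, less where a joint would pass 70% of its speed; a pose out of reach is approached as far as the arm can. A call with a number of a shift or a turn outside -1 to 1 is refused whole. A call with a gripper value outside its range is refused whole. The fingers move at their own pace and stop on an object; the grip force is fixed at half the most. Time passes only in rows, so rows that do not move let the fingers close. It gives the time, the measured TCP pose, the force and the opening at its end, in the units of the state.
- ctrl.get_obs(): the state, without advancing time (a new reading comes with each control period).
- vision.snapshot(name): name is "side" or "top"; returns (picture, depth): 420x560x3 uint8, red, green, blue; 420x560 float32, m along the optical axis (not along the pixel's ray), 0 where there is no reading.
- vision.camera_info(name): a dict with "camera_matrix" (3x3 intrinsics, pixels), "camera_from_world" (4x4, takes a point from world to camera coordinates). Camera axes: x right, y down, z forward; pixel columns grow to the right and rows downward; lengths in m; the calibration is good to about 2 mm. A picture is of the moment at which its call begins. camera_info takes no time and is no camera call.
- ctrl.close_job(): hands the job in, once; it reports no verdict.
Trained networks look in the newest picture that a camera, given by its name, has taken for a name from the list of things; names that differ only in an ending like _2 or _b are one class to them, and where a whole thing is asked for, a point or a joint stands for the part that bears it (a point fixed in the world has none). Each returns a list of dicts, best first, with "score" (0 to 1); they miss things now and then, are a little off and sometimes report something else, mostly with a low value. They report only what shows in the picture. A call takes as long as a camera call. They do not tell look-alikes from the thing itself.
- nets.boxes_of(target, camera): "location" ([x, y, z] in m, in world coordinates, good to about 4 mm: the middle of the surface that is visible of it).
The state is a dict: "clock": time; "joint_pos": joint angles; "qvel": joint speeds; "tau": joint torques, N m; "tool_pos": TCP position; "orientation": TCP orientation; "force": force on the tool from outside, world axes, zero at the start; "moment": the same for the moment, N m; "opening": finger opening in m.
Only numpy, scipy, OpenCV 4.12 (cv2) and the standard library are available. Lean on these libraries where they do the work, as an engineer would, in place of code of your own. Each camera call takes 0.05 s, during which the arm holds its last target.

### The job

Using only closed fingertips or the outside of the fingers, push the brass roller up the ramp of the blue fixture until it passes over the crest and rests against the stop, without letting it run back to the low end. Then gently push the red tab so that the keeper slides fully in behind the roller, and move clear. Do not grip, lift or carry anything, and leave the other things on the table where they are.

Things in the scene. Friction and masses are not known exactly. Their poses are not given: they have to be found in the camera images.
- fixture: Blue and grey loading fixture, fixed, 290 x 116 mm. Origin: on the table, on the channel's middle line. +x: along the channel from the low end (towards the robot) up to the stop; +y: the keeper's side; z up. In this frame, mm: lip of the low end at x -165 (top z 27); run-in falls from there (z 22.6) to the ramp's foot at x -95, z 14. Channel 88 wide between 8 mm cheeks about 14 high above its floor.
- ramp: The bare steel ramp of the fixture, fixed, 141 mm long, 88 wide, rising at 7 degrees. Origin: at its foot, on the surface, on the middle line (fixture x -95, z 14 mm). x: up the slope; y: across; z: square to the surface, upward.
- crest (a point): Middle of the crest, on the surface, at fixture x 45, z 31.2 mm. Beyond it the seat falls at 8 degrees for 44 mm to the stop, so a roller past the crest stays there by itself.
- stop_face (a point): Middle of the upright stop's face, at fixture x 89, z 48 mm; the stop is 14 mm thick, its top at z 56. A roller against it has its centre at fixture x 67, z 50 mm.
- roller_center (a point): Centre of the brass roller: a smooth solid cylinder, 44 mm in diameter, 84 mm long, two dark rings, 0.25 to 0.5 kg. It starts lying across the channel at the ramp's foot (centre at fixture x -95, z 36 mm), axis along fixture y, and rolls freely. Behind it are 48 mm of room for the fingers before the low end's lip.
- keeper_tab (a point): Middle of the outer (+y) face of the keeper's upright red push tab: fixture x 37, z 55 mm, y 140 mm minus the joint value (90 when home). The face is 28 mm wide along fixture x and 46 high (z 29 to 75); the tab is 8 mm thick. Between tab and channel stands an aluminium guide block (y 53 to 77, top z 58).
- keeper (a joint): Slide of the keeper, m: 0 = drawn out to +y, 0.050 = fully home, moving to fixture -y. Friction about 1.5 N; it stays where it is left. Home, its steel bar (12 mm wide, 10 high) reaches 34 mm into the channel, just behind a seated roller (fixture x 31 to 43, z 40 to 50); drawn out (below 0.012, as at the start) it leaves the channel free.
- ring_gauge: Steel setting ring lying flat, 52 mm in diameter, 14 mm high; bystander. Origin at the centre of its underside.
- weight_brass: Brass-coloured calibration weight with a neck, 34 mm in diameter, 42 mm high; bystander. Origin at the centre of its underside.
- weight_steel: Grey calibration weight with a neck, 44 mm in diameter, 55 mm high; bystander. Origin at the centre of its underside.
- part_bin: Blue open part bin with springs, 110 x 62 x 45 mm; bystander. Origin at the centre of its underside.
- micrometer: Outside micrometer lying flat, 58 x 147 x 17 mm; bystander. Origin at the centre of its underside.
- mug: Green and white mug, 86 x 120 x 88 mm; bystander. Origin at the centre of its underside.
Not all that is in view belongs to the job. Of the things that look like the part that bears roller_center, the middle-sized one is meant.

How it is judged:
By the outcome, as a careful person would: the job done as asked, in the order asked, and still so for the second after the job is handed in, with the robot touching nothing.
It also fails if it takes over 64 s, if anything falls off the work surface, if the arm or the gripper's body presses on something with over 40 N, if the wrist force passes 120 N, or if a joint passes its speed limit or range.

## Working session

There is one attempt and no reset: what is moved stays moved. The work goes in short steps, Python scripts to look and compute and a shell command to move; the robot and the scene stay as the last step left them, time stands still between calls to the robot, and variables do not carry over. Pictures are saved under pics/ and viewed, and the job is handed in when it is done.

```bash
ls; mkdir -p pics
cat > h.py <<'E'
import numpy as np, cv2
from plant import ctrl, vision, nets
def snap(cam,name,crop=None,scale=1):
    p,d=vision.snapshot(cam)
    im=p[:,:,::-1].copy()
    if crop: r0,r1,c0,c1=crop; im=im[r0:r1,c0:c1]
    if scale!=1: im=cv2.resize(im,None,fx=scale,fy=scale,interpolation=cv2.INTER_CUBIC)
    cv2.imwrite('pics/'+name+'.png',im)
    return p,d
def pts(cam,d):
    ci=vision.camera_info(cam);K=np.array(ci['camera_matrix']);T=np.linalg.inv(np.array(ci['camera_from_world']))
    v,u=np.mgrid[:d.shape[0],:d.shape[1]]
    P=np.stack([(u-K[0,2])/K[0,0]*d,(v-K[1,2])/K[1,1]*d,d,np.ones_like(d)],-1)
    return (P@T.T)[...,:3]
E
python3 - <<'E'
from h import *
o=ctrl.get_obs();print(o)
for c in ['top','side']:
    p,d=snap(c,c+'0'); np.save(c+'0.npy',d)
    for t in ['fixture','roller_center','keeper_tab','ring_gauge','weight_brass','mug']:
        print(c,t,[(np.round(b['location'],3).tolist(),round(b['score'],2)) for b in nets.boxes_of(t,c)][:5])
E
```

```text
pics
{'clock': 0.0, 'joint_pos': array([-5.31091761e+01,  2.05921397e+01,  6.33815862e-01, -2.03149099e-02,
       -7.01368545e+01, -1.65062261e+01]), 'qvel': array([ 6.95220376e-03,  8.16098158e-02,  9.81880557e-02, -6.50462411e-05,
        5.32214095e-02, -1.18183446e-01]), 'tau': array([ 1.15142561e-04, -5.82725573e+01,  2.93065470e+01,  6.99709922e+00,
        7.22651108e-03, -1.63213567e-04]), 'tool_pos': array([ 0.23490952, -0.63227556,  0.22561445]), 'orientation': array([-1.79991266e+02, -9.66822614e-02,  1.10377672e+02]), 'force': array([0.13646404, 0.07718404, 0.34083478]), 'moment': array([-0.00275203, -0.02445031, -0.00067525]), 'opening': 0.08756629670853727}
top fixture [([0.569, -0.007, 0.024], 0.97), ([0.419, -0.526, 0.014], 0.42), ([0.463, -0.023, 0.058], 0.23)]
top roller_center [([0.582, 0.267, 0.049], 0.96), ([0.392, 0.112, 0.032], 0.66), ([0.463, -0.022, 0.057], 0.64)]
top keeper_tab [([0.55, -0.018, 0.021], 0.41)]
top ring_gauge [([0.539, -0.25, 0.016], 0.74)]
top weight_brass [([0.738, 0.254, 0.056], 0.24)]
top mug [([0.737, 0.253, 0.056], 0.8)]
side fixture [([0.561, 0.024, 0.025], 0.58)]
side roller_center [([0.454, -0.006, 0.046], 0.75), ([0.384, 0.126, 0.017], 0.64), ([0.552, 0.263, 0.051], 0.6)]
side keeper_tab [([0.585, 0.117, 0.045], 0.46)]
side ring_gauge [([0.53, -0.239, 0.012], 0.56)]
side weight_brass [([0.416, 0.26, 0.022], 0.64)]
side mug [([0.742, 0.238, 0.075], 0.83)]
```

View pics/top0.png

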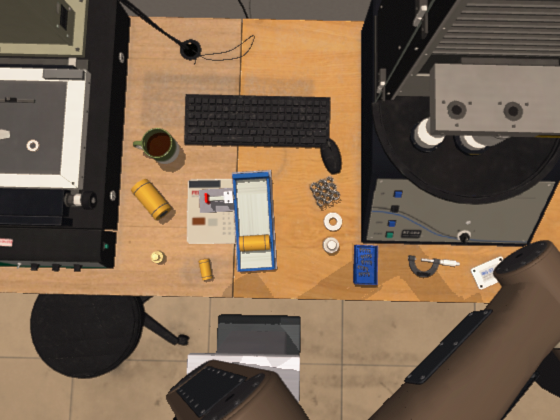

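View pics/side0.png

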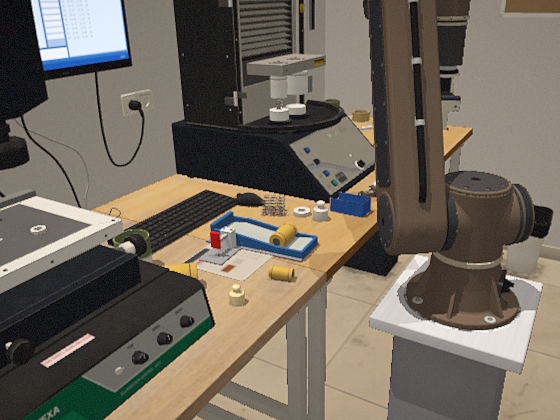

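Run:
```python
from h import *
p=cv2.imread('pics/top0.png');d=np.load('top0.npy');P=pts('top',d)
cv2.imwrite('pics/z.png',cv2.resize(p[160:285,180:290],None,fx=5,fy=4.8,interpolation=cv2.INTER_CUBIC))
hsv=cv2.cvtColor(p,cv2.COLOR_BGR2HSV)
m=(hsv[...,0]>98)&(hsv[...,0]<122)&(hsv[...,1]>130)&(hsv[...,2]>50)
w=np.zeros_like(m);w[165:278,225:285]=1;m&=w&(d>0)
Q=P[m];print(len(Q))
r=cv2.minAreaRect((Q[:,:2]*1000).astype(np.float32));print(r,cv2.boxPoints(r).round())
# cheek
for row in range(170,276,5):
    c=np.where(m[row])[0]
    print(row,c.tolist()[:30],P[row,c[0]].round(3) if len(c) else '',P[row,c[-1]].round(3) if len(c) else '')
print('mid col');
for row in range(166,276,2): print(row,P[row,253].round(3),P[row,262].round(3))
```

```text
635
((529.3504638671875, -18.642101287841797), (274.2681884765625, 103.35974884033203), 4.6930251121521) [[388.  22.]
 [397. -81.]
 [670. -59.]
 [662.  44.]]
170 []  
175 [233, 234, 235, 236, 237, 238, 239, 240, 241, 242, 243, 244, 245, 246, 247, 248, 249, 250, 251, 252, 253, 254, 255, 256, 257, 258, 259, 260, 261, 262] [0.657 0.039 0.059] [ 0.66  -0.059  0.053]
180 [233, 234, 235, 267, 268] [0.646 0.041 0.044] [ 0.648 -0.059  0.041]
185 [234, 235, 267, 268, 269] [0.631 0.037 0.046] [ 0.633 -0.062  0.046]
190 [234, 235, 268, 269] [0.618 0.038 0.039] [ 0.619 -0.062  0.043]
195 [234, 235, 268, 269] [0.602 0.036 0.047] [ 0.605 -0.062  0.041]
200 [234, 235, 268, 269] [0.588 0.036 0.043] [ 0.591 -0.063  0.042]
205 [234, 235, 236, 269, 270] [0.575 0.037 0.036] [ 0.576 -0.066  0.043]
210 [235, 236, 269, 270] [0.561 0.033 0.036] [ 0.562 -0.066  0.04 ]
215 [235, 236, 269, 270] [0.546 0.033 0.036] [ 0.548 -0.067  0.036]
220 [236, 237, 270, 271] [0.532 0.029 0.039] [ 0.534 -0.07   0.035]
225 [236, 237, 270, 271] [0.518 0.03  0.032] [ 0.52  -0.07   0.037]
230 [236, 237, 270, 271] [0.504 0.029 0.
[... 2693 characters left out ...]

248 [ 0.454 -0.022  0.052] [ 0.455 -0.047  0.05 ]
250 [ 0.448 -0.022  0.047] [ 0.449 -0.045  0.018]
252 [ 0.443 -0.02   0.019] [ 0.444 -0.045  0.012]
254 [ 0.437 -0.02   0.017] [ 0.438 -0.046  0.017]
256 [ 0.432 -0.02   0.02 ] [ 0.432 -0.046  0.014]
258 [ 0.426 -0.02   0.02 ] [ 0.426 -0.046  0.018]
260 [ 0.42  -0.021  0.021] [ 0.421 -0.046  0.02 ]
262 [ 0.415 -0.021  0.023] [ 0.415 -0.046  0.016]
264 [ 0.409 -0.021  0.02 ] [ 0.41  -0.047  0.019]
266 [ 0.403 -0.021  0.018] [ 0.404 -0.047  0.021]
268 [ 0.398 -0.021  0.022] [ 0.399 -0.047  0.027]
270 [ 0.392 -0.022  0.026] [ 0.392 -0.046 -0.001]
272 [ 0.386 -0.02   0.002] [ 0.386 -0.046  0.004]
274 [ 0.38  -0.02  -0.005] [ 0.38  -0.046 -0.001]
```

View pics/z.png

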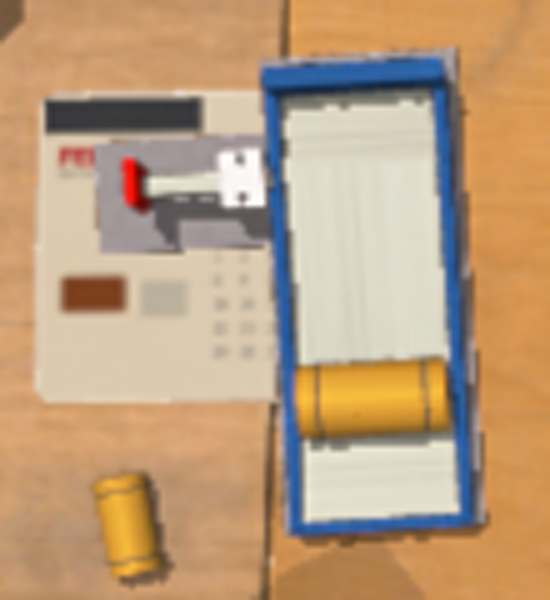

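```bash
python3 - <<'E'
from h import *
d=np.load('top0.npy');P=pts('top',d)
print('tab',P[194:203,205:210,:].round(3).reshape(-1,3)[::4])
m=(P[...,0]>.15)&(P[...,0]<.5)&(P[...,1]>-.75)&(P[...,1]<.05)&(P[...,2]>.05)&(d>0)
for x in np.arange(.15,.5,.05):
  print(round(x,2),[round(float(max(P[m&(abs(P[...,0]-x-.025)<.025)&(abs(P[...,1]-y-.025)<.025)][:,2],default=0)),2) for y in np.arange(-.75,.05,.05)])
E
python3 -m jog '0 0 0.92 0 0 0 -1; 0 0 0.92 0 0 0 -1; 0 0 0.92 0 0 0 -1; 0 0 0 0 0 0 -1'
```

```text
tab [[ 0.6    0.113  0.075]
 [ 0.609  0.114  0.007]
 [ 0.599  0.108  0.059]
 [ 0.595  0.108  0.07 ]
 [ 0.591  0.11   0.075]
 [ 0.589  0.113  0.074]
 [ 0.591  0.105  0.054]
 [ 0.588  0.107  0.06 ]
 [ 0.584  0.107  0.071]
 [ 0.58   0.108  0.08 ]
 [ 0.439 -0.121  1.282]
 [ 0.581  0.106  0.048]]
0.15 [0.0, 0.0, 0.47, 0.0, 0.0, 0.0, 0.0, 0.0, 0.0, 0.0, 0.0, 0.0, 0.0, 0.0, 0.0, 0.62]
0.2 [0.0, 0.0, 0.48, 0.51, 0.0, 0.0, 0.7, 0.74, 0.0, 0.74, 0.74, 0.0, 0.0, 0.0, 0.75, 0.69]
0.25 [0.0, 0.0, 0.48, 0.5, 0.61, 0.69, 0.71, 0.74, 0.75, 0.75, 0.73, 0.0, 0.81, 0.82, 0.8, 0.0]
0.3 [0.0, 0.0, 0.0, 0.0, 0.65, 0.69, 0.71, 0.72, 0.72, 0.0, 0.0, 0.0, 0.79, 0.78, 0.0, 0.0]
0.35 [0.0, 0.0, 0.0, 0.0, 0.66, 0.68, 0.69, 0.68, 0.0, 0.0, 0.0, 0.0, 0.0, 0.0, 0.0, 0.0]
0.4 [0.0, 0.0, 0.0, 0.0, 0.65, 0.65, 0.64, 0.0, 0.0, 0.0, 0.0, 0.0, 0.0, 0.0, 0.0, 0.05]
0.45 [0.06, 0.06, 0.08, 0.09, 0.65, 0.65, 0.07, 0.07, 0.06, 0.05, 0.06, 0.0, 0.0, 0.06, 0.06, 0.06]
clock: 1.2
tool_pos: [0.2351, -0.6327, 0.2266]
orientation: [180.0, 0.0, 94.6]
force: [-0.0, 1.0, -0.2]
opening: 0.0534
```

```bash
python3 -m jog '0 0 0 0.9 0.3 0 -1; 0 0 0 1 0.3 0 -1; 0 0 0 1 0.3 0 -1; 0 0 0 1 0.3 0 -1; 0 0 0 1 0.3 0 -1; 0 0 0 1 0.3 0 -1; 0 0 0 1 0.3 0 -1; 0 0 0 1 0.3 0 -1'
```

```text
clock: 2.2
tool_pos: [0.3057, -0.3089, 0.2268]
orientation: [180.0, 0.0, 94.7]
force: [0.7, -0.1, 0.5]
opening: 0.0004
```

```bash
python3 -m jog '0 0 0 0.9 0.5 0 -1; 0 0 0 0.9 0.5 0 -1; 0 0 0 0.9 0.5 0.2 -1; 0 0 0 0.9 0.5 0.3 -1; 0 0 0 0.9 0.5 0.3 -1; 0 0 0 0.9 0.5 0.3 -1; 0 0 0 0.9 0.5 0.3 -1; 0 0 0 0 0 0 -1'
python3 - <<'E'
from h import *
o=ctrl.get_obs();t=o['tool_pos'];print(t)
a=np.radians(4.6);O=np.array([.565,-.0177])
c,s=np.cos(a),np.sin(a);dd=t[:2]-O;print('fix',c*dd[0]+s*dd[1],-s*dd[0]+c*dd[1])
snap('top','t1',(140,290,180,320),4); snap('side','s1',(180,300,170,370),4)
E
```

```text
clock: 3.2
tool_pos: [0.4257, -0.0459, 0.17]
orientation: [-180.0, 0.0, 94.9]
force: [-0.4, -0.7, -0.3]
opening: 0.0007
[ 0.42567055 -0.0459043   0.1699709 ]
fix -0.1411426031261584 -0.01693937776555
```

View pics/s1.png

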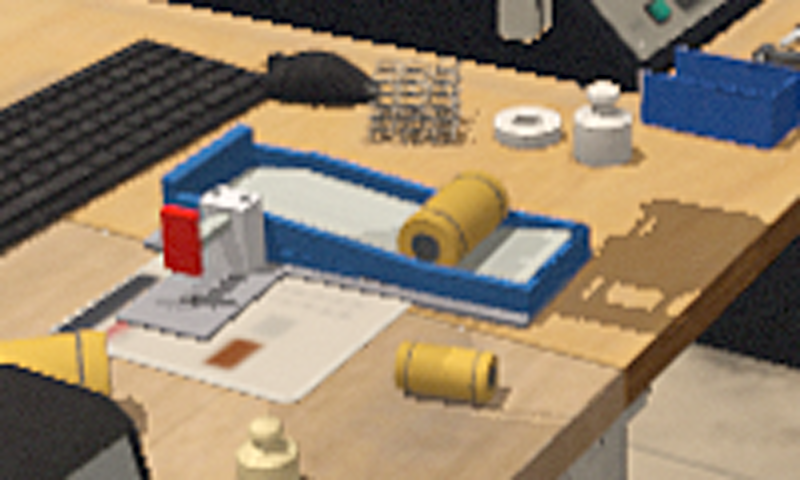

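```bash
python3 -m jog '0 0 0 0.4 0 0.5 -1; 0 0 0 0 0 0.9 -1;0 0 0 0 0 0.9 -1; 0 0 0 0 0 0 -1'
python3 - <<'E'
from h import *
snap('top','t2',(140,290,180,320),4); snap('side','s2',(180,300,170,370),4)
E
```

```text
clock: 3.8
tool_pos: [0.4219, -0.0331, 0.0773]
orientation: [-179.7, 0.1, 94.5]
force: [0.5, -0.2, 0.2]
opening: 0.0004
```

View pics/s2.png

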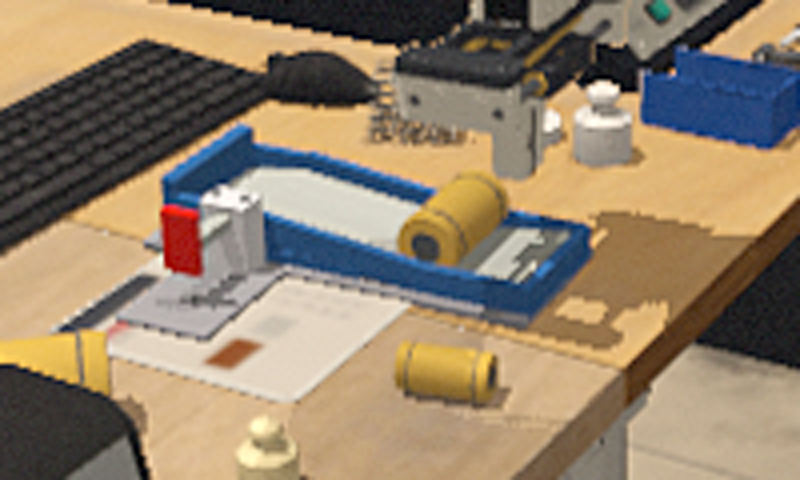

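View pics/t2.png

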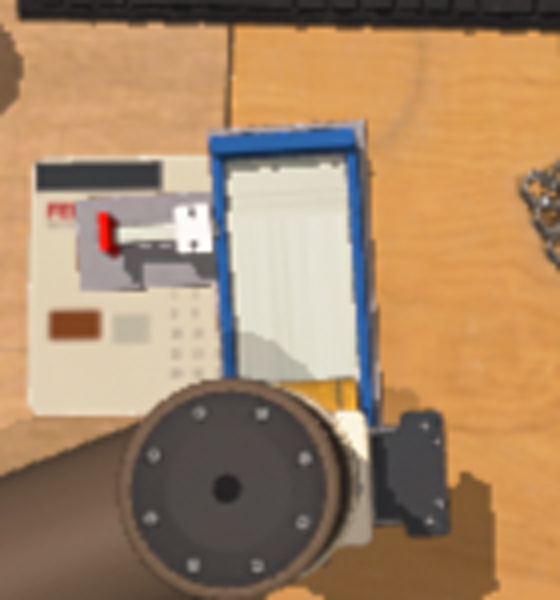

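```bash
python3 -m jog '0 0 0 0.06 0.08 0.5 -1; 0 0 0 0 0 0.5 -1;0 0 0 0 0 0.2 -1; 0 0 0 0 0 0 -1'
python3 - <<'E'
from h import *
snap('side','s3',(180,300,170,370),4)
E
```

```text
clock: 4.4
tool_pos: [0.4272, -0.0291, 0.0312]
orientation: [180.0, -0.0, 94.6]
force: [-0.2, 0.5, 0.3]
opening: 0.0004
```

View pics/s3.png

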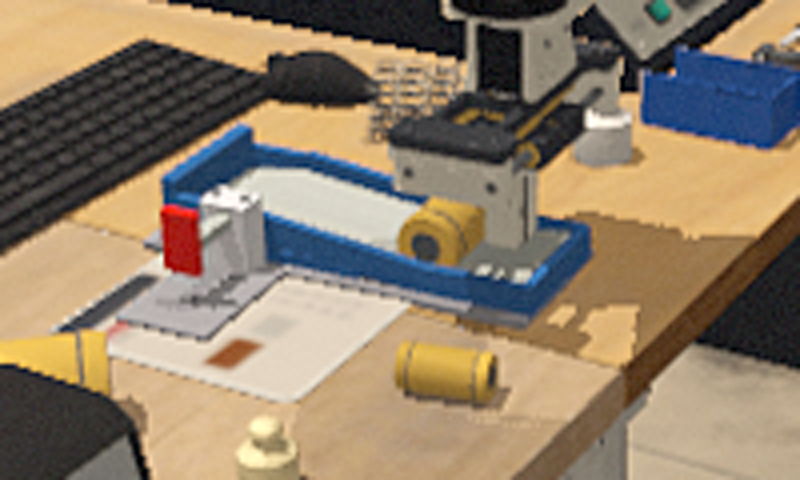

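```bash
python3 -m jog '0 0 0 0 0.15 0 -1; 0 0 0 0 0.15 0 -1;0 0 0 0 0.15 -0.02 -1; 0 0 0 0 0.2 -0.02 -1; 0 0 0 0 0.2 -0.025 -1; 0 0 0 0 0.2 -0.025 -1;0 0 0 0 0.2 -0.025 -1;0 0 0 0 0.2 -0.025 -1'
python3 - <<'E'
from h import *
snap('side','s4',(180,300,170,370),4);snap('top','t4',(140,290,180,320),4)
E
```

```text
clock: 5.45
tool_pos: [0.4852, -0.0244, 0.0362]
orientation: [180.0, -0.0, 94.6]
force: [-1.7, -0.0, 0.6]
opening: 0.0007
```

View pics/s4.png

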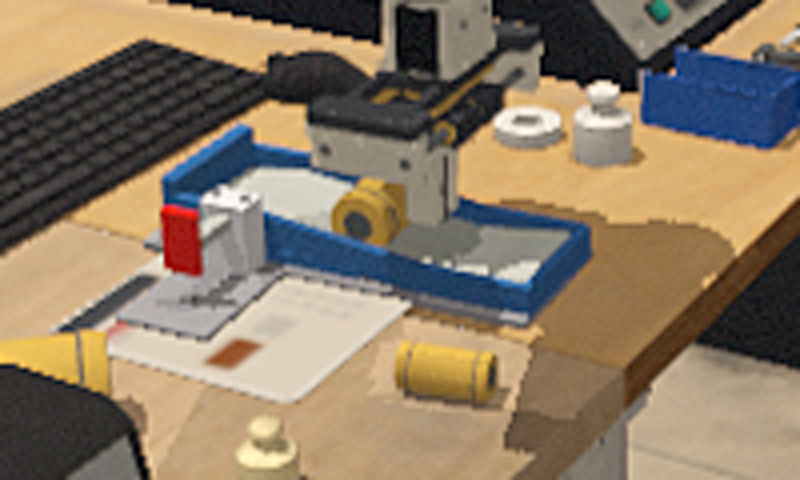

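View pics/t4.png

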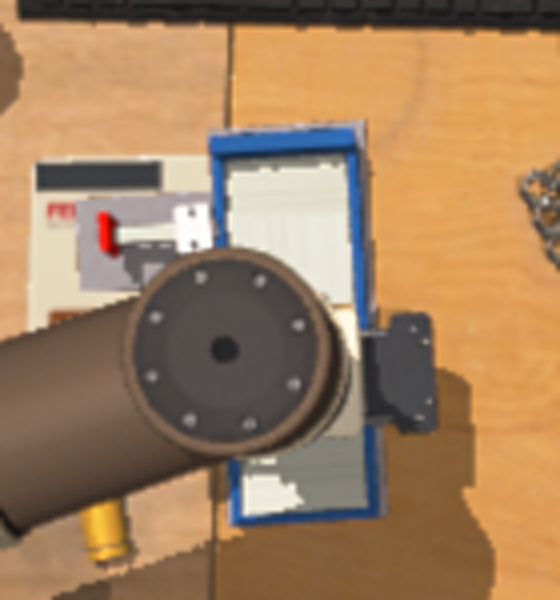

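```bash
python3 -m jog '0 0 0 0 0.2 -0.025 -1; 0 0 0 0 0.2 -0.025 -1;0 0 0 0 0.2 -0.025 -1; 0 0 0 0 0.2 -0.025 -1; 0 0 0 0 0.2 -0.025 -1; 0 0 0 0 0.2 -0.025 -1;0 0 0 0 0.2 -0.025 -1;0 0 0 0 0.2 -0.025 -1'
python3 - <<'E'
from h import *
snap('side','s5',(180,300,170,370),4)
E
```

```text
clock: 6.55
tool_pos: [0.5489, -0.0193, 0.0442]
orientation: [-180.0, 0.0, 94.6]
force: [-2.8, -0.3, 1.7]
opening: 0.0007
```

View pics/s5.png

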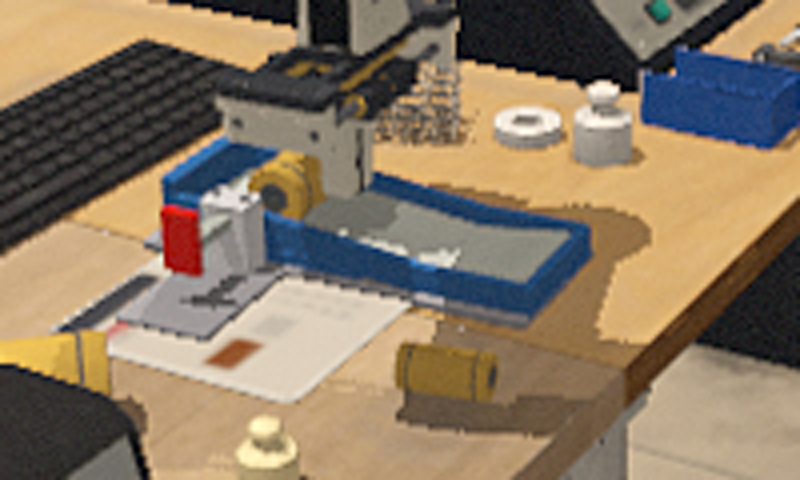

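```bash
python3 -m jog '0 0 0 0 0.15 -0.02 -1; 0 0 0 0 0.15 -0.02 -1;0 0 0 0 0.15 -0.02 -1; 0 0 0 0 0.15 0 -1; 0 0 0 0 0.12 0 -1; 0 0 0 0 0.12 0 -1;0 0 0 0 0.12 0 -1'
python3 - <<'E'
from h import *
snap('side','s6',(180,300,170,370),4)
E
```

```text
clock: 7.48
tool_pos: [0.5872, -0.0162, 0.0466]
orientation: [180.0, -0.0, 94.6]
force: [1.0, -0.2, -0.4]
opening: 0.0002
```

View pics/s6.png

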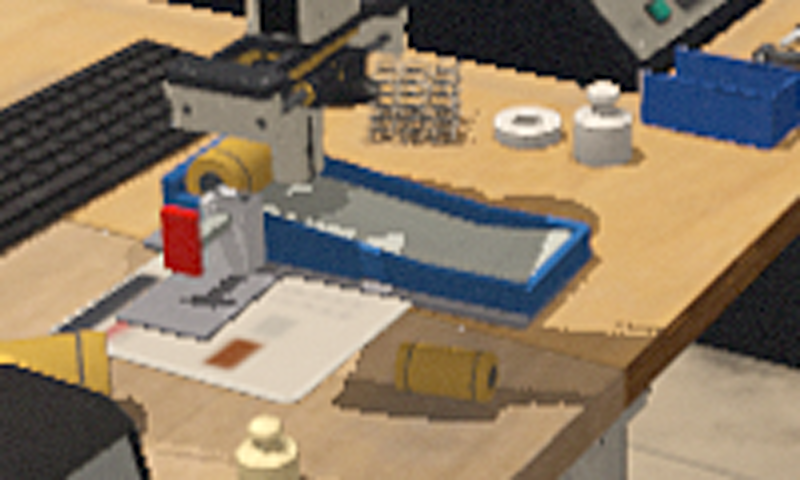

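```bash
python3 -m jog '0 0 0 0 0 0 -1;0 0 0 0 0 0 -1;0 0 0 0 0 0 -1;0 0 0 0 0 0 -1'
python3 - <<'E'
from h import *
p,d=snap('side','s7',(180,300,170,370),4)
print(nets.boxes_of('roller_center','side')[:4])
E
```

```text
clock: 8.02
tool_pos: [0.5866, -0.0164, 0.0466]
orientation: [180.0, -0.0, 94.6]
force: [-0.2, -0.1, 0.7]
opening: 0.0006
[{'location': [0.5539, 0.2629, 0.0517], 'score': 0.74}, {'location': [0.6156, 0.0217, 0.063], 'score': 0.7}, {'location': [0.3841, 0.1248, 0.0164], 'score': 0.54}]
```

View pics/s7.png

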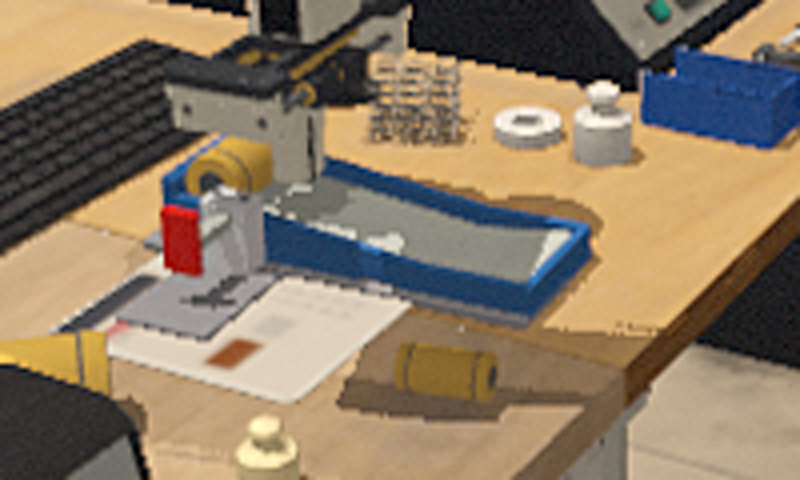

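```bash
python3 -m jog '0 0 0 0 -0.15 0 -1;0 0 0 0 0 -0.4 -1;0 0 0 0 0 -1 -1;0 0 0 0 0 -1 -1;0 0 0 0 0 -0.6 -1;0 0 0 0.5 0 0 -1;0 0 0 1 0 0 -1;0 0 0 1 0.2 0 -1'
python3 -m jog '0 0 0 1 0.2 0 -1;0 0 0 1 0.2 0 -1;0 0 0 0 0 0 -1'
python3 - <<'E'
from h import *
p,d=snap('side','s8',(180,300,170,370),4)
p,d=snap('top','t8',(140,290,180,320),4)
o=ctrl.get_obs();t=o['tool_pos']
a=np.radians(4.6);O=np.array([.565,-.0177])
c,s=np.cos(a),np.sin(a);dd=t[:2]-O;print('fix',c*dd[0]+s*dd[1],-s*dd[0]+c*dd[1])
E
```

```text
clock: 9.12
tool_pos: [0.5798, 0.0848, 0.1667]
orientation: [-180.0, -0.0, 94.5]
force: [0.6, -0.0, -1.2]
opening: 0.0007
clock: 9.5
tool_pos: [0.5899, 0.1676, 0.166]
orientation: [-180.0, 0.0, 94.8]
force: [-0.2, -1.1, 0.2]
opening: 0.0002
fix 0.03915402056820364 0.1803650624631362
```

View pics/s8.png

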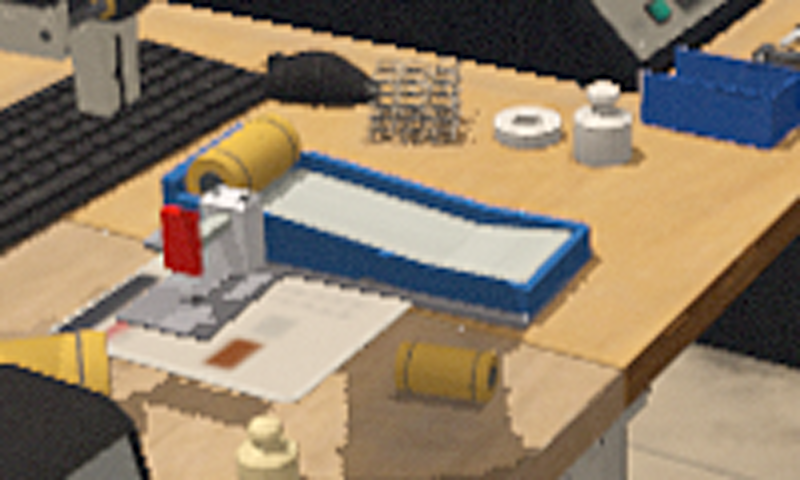

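View pics/t8.png

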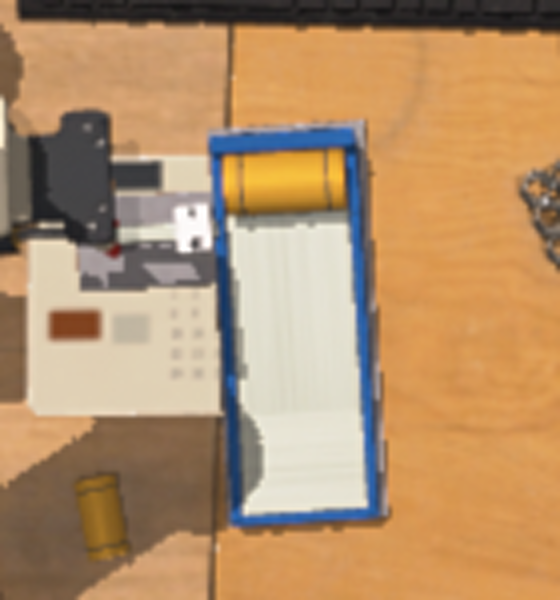

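```bash
python3 - <<'E'
from h import *
d=np.load('top0.npy');P=pts('top',d)
m=(P[...,0]>.5)&(P[...,0]<.67)&(P[...,1]>.13)&(P[...,1]<.3)&(P[...,2]>.02)&(d>0)
Q=P[m];print(len(Q),Q.min(0),Q.max(0), Q[Q[:,1].argsort()][:6].round(3))
q=Q[(abs(Q[:,0]-.588)<.05)];print(q[:,1].min())
E
python3 -m jog '0 0 0 0 -0.05 0.8 -1;0 0 0 0 0 0.9 -1;0 0 0 0 0 0.9 -1;0 0 0 0 0 0.35 -1;0 0 0 0 0 0 -1'
python3 - <<'E'
from h import *
p,d=snap('side','s9',(180,300,170,370),4)
E
```

```text
722 [0.5283454  0.21935269 0.02010034] [0.64572969 0.29995356 0.0624723 ] [[0.566 0.219 0.033]
 [0.564 0.22  0.02 ]
 [0.563 0.22  0.031]
 [0.565 0.22  0.04 ]
 [0.561 0.221 0.047]
 [0.569 0.221 0.026]]
0.21935269448235445
clock: 10.22
tool_pos: [0.5879, 0.1637, 0.0482]
orientation: [-179.9, 0.1, 94.5]
force: [-0.0, -0.0, 0.8]
opening: 0.0004
```

View pics/s9.png

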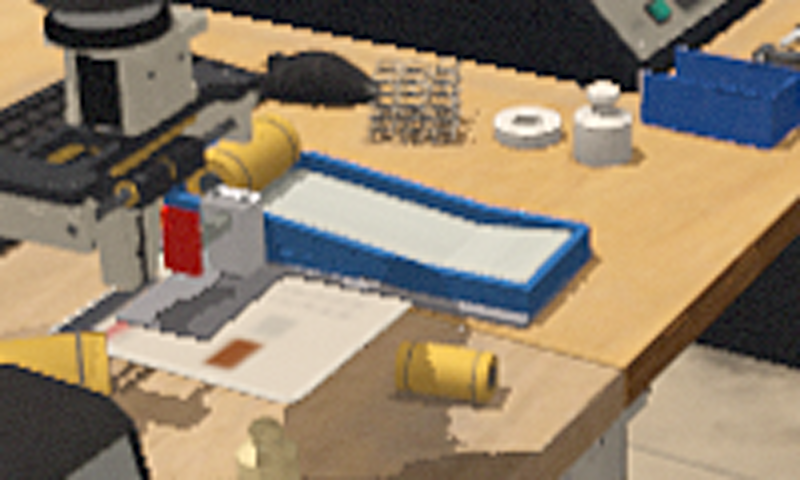

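```bash
python3 -m jog '0 0 0 -0.15 0 0 -1;0 0 0 -0.15 0 0 -1;0 0 0 -0.15 0 0 -1;0 0 0 -0.15 0 0 -1;0 0 0 -0.15 0 0 -1;0 0 0 -0.15 0 0 -1;0 0 0 -0.15 0 0 -1'
python3 - <<'E'
from h import *
p,d=snap('side','s10',(180,300,170,370),4)
E
```

```text
clock: 11.15
tool_pos: [0.5917, 0.1223, 0.0485]
orientation: [180.0, -0.0, 94.6]
force: [-0.2, 1.4, 0.7]
opening: 0.0006
```

View pics/s10.png

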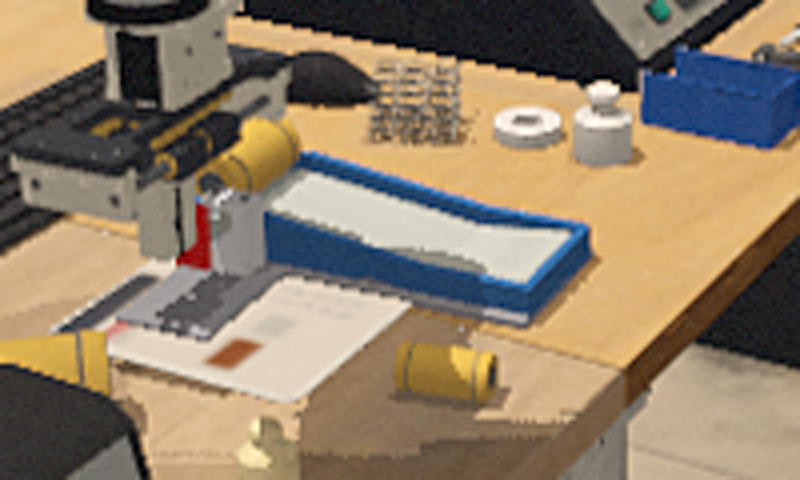

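```bash
python3 -m jog '0 0 0 -0.12 0 0 -1;0 0 0 -0.12 0 0 -1;0 0 0 -0.12 0 0 -1;0 0 0 -0.1 0 0 -1;0 0 0 0 0 0 -1'
python3 -m jog '0 0 0 -0.05 0 0 -1;0 0 0 -0.03 0 0 -1;0 0 0 0 0 0 -1'
```

```text
clock: 11.82
tool_pos: [0.5931, 0.1037, 0.0486]
orientation: [-180.0, 0.0, 94.5]
force: [-0.9, 0.8, -0.1]
opening: 0.0002
clock: 12.2
tool_pos: [0.5933, 0.1009, 0.0485]
orientation: [-180.0, 0.0, 94.6]
force: [-0.8, 1.5, -0.5]
opening: 0.0006
```

```bash
python3 -m jog '0 0 0 -0.05 0 0 -1;0 0 0 -0.04 0 0 -1;0 0 0 0 0 0 -1'
python3 -m jog '0 0 0 -0.04 0 0 -1;0 0 0 -0.04 0 0 -1;0 0 0 0 0 0 -1'
```

```text
clock: 12.58
tool_pos: [0.5936, 0.0972, 0.0485]
orientation: [-180.0, 0.0, 94.6]
force: [0.3, 0.5, -0.3]
opening: 0.0002
clock: 12.95
tool_pos: [0.5939, 0.0941, 0.0485]
orientation: [-180.0, 0.0, 94.6]
force: [-0.8, 1.4, 0.7]
opening: 0.0005
```

```bash
python3 -m jog '0 0 0 -0.04 0 0 -1;0 0 0 -0.03 0 0 -1;0 0 0 0 0 0 -1'
python3 -m jog '0 0 0 -0.03 0 0 -1;0 0 0 -0.03 0 0 -1;0 0 0 0 0 0 -1'
python3 - <<'E'
from h import *
p,d=snap('side','s11',(180,300,170,370),4)
E
```

```text
clock: 13.32
tool_pos: [0.594, 0.0937, 0.0486]
orientation: [180.0, -0.2, 94.6]
force: [-4.9, 13.6, -0.2]
opening: 0.0006
clock: 13.7
tool_pos: [0.5942, 0.0935, 0.0487]
orientation: [179.9, -0.3, 94.6]
force: [-8.4, 23.8, 0.4]
opening: 0.0003
```

View pics/s11.png

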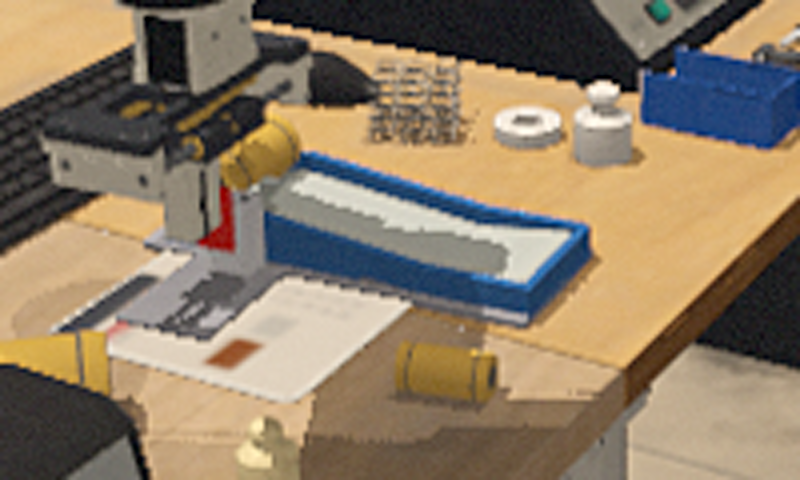

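```bash
python3 -m jog '0 0 0 0.3 0 0 -1;0 0 0 0.5 0 0 -1;0 0 0 0.3 0 -0.3 -1;0 0 0 0 0 -1 -1;0 0 0 0 0 -1 -1;0 0 0 0 0 -1 -1;0 0 0 0.5 -0.5 -0.3 -1;0 0 0 0.5 -0.5 0 -1'
python3 -m jog '0 0 0 0.3 -1 0 -1;0 0 0 0 -1 0 -1;0 0 0 0 -1 0 -1;0 0 0 0 -1 0 -1;0 0 0 0 0 0 -1;0 0 0 0 0 0 -1'
python3 - <<'E'
from h import *
p,d=snap('side','s12',(180,300,170,370),4)
p,d=snap('top','t12',(140,290,180,320),4)
P=pts('top',d);hsv=cv2.cvtColor(p,cv2.COLOR_RGB2HSV)
m=((hsv[...,0]<6)|(hsv[...,0]>174))&(hsv[...,1]>180)&(hsv[...,2]>90)
m[:175]=0;m[215:]=0;m[:,:195]=0;m[:,240:]=0
Q=P[m];Q=Q[Q[:,2]>.05]
a=np.radians(4.6);O=np.array([.565,-.0177]);c,s=np.cos(a),np.sin(a);dd=Q[:,:2]-O
F=np.c_[c*dd[:,0]+s*dd[:,1],-s*dd[:,0]+c*dd[:,1],Q[:,2]];print(len(F),F.mean(0),F.min(0),F.max(0))
for t in ['roller_center','ring_gauge','weight_brass','mug']: print(t,[(np.round(b['location'],3),round(b['score'],2)) for b in nets.boxes_of(t,'top')][:4])
E
```

```text
clock: 14.75
tool_pos: [0.548, 0.1703, 0.195]
orientation: [179.8, -0.1, 94.5]
force: [-1.1, -0.5, -0.3]
opening: 0.0003
clock: 15.5
tool_pos: [0.3878, 0.1693, 0.1936]
orientation: [179.9, -0.1, 94.6]
force: [0.9, 0.8, 0.1]
opening: 0.0002
27 [0.03360334 0.0864519  0.07209599] [0.02240895 0.08363804 0.05553443] [0.04576278 0.089745   0.07906677]
roller_center [(array([0.582, 0.271, 0.049]), 0.9), (array([ 0.622, -0.006,  0.074]), 0.82), (array([0.391, 0.107, 0.031]), 0.72), (array([ 0.539, -0.011,  0.025]), 0.35)]
ring_gauge [(array([ 0.536, -0.252,  0.019]), 0.77), (array([0.59 , 0.032, 0.049]), 0.56)]
weight_brass []
mug [(array([0.738, 0.252, 0.054]), 0.97), (array([ 0.542, -0.01 ,  0.02 ]), 0.33)]
```

View pics/s12.png

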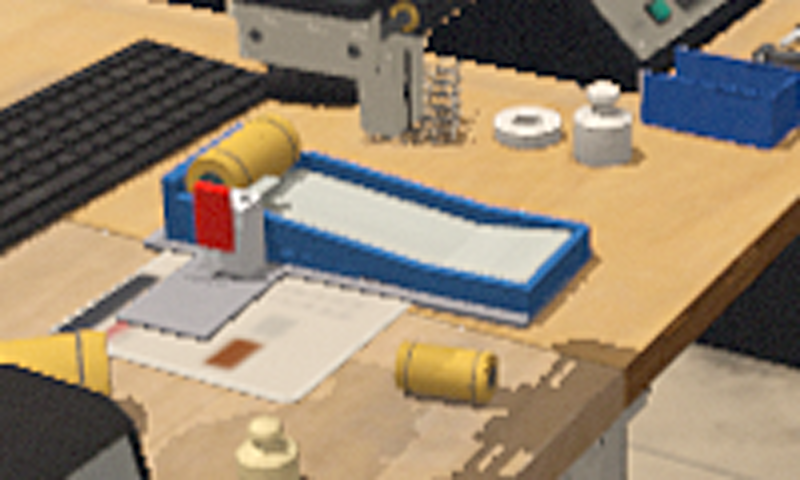

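View pics/t12.png

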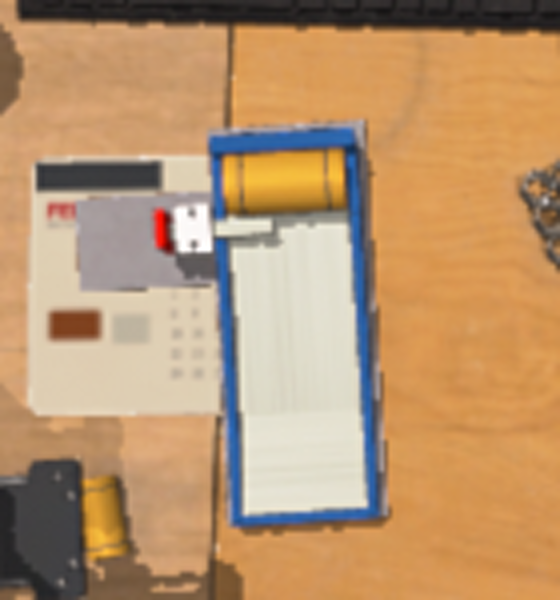

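```bash
python3 -c "
from plant import ctrl
print(ctrl.close_job())"
```

```text
the job is handed in; nothing more can be done
None
```

The roller is over the crest and resting against the stop, the keeper is fully home behind it, and the job is handed in at about 15.6 s on the robot's clock.

- **Roller:** I pushed the middle-sized brass roller, the one in the channel, up the ramp with the shut fingers. The push took at most about 3 N, and the roller did not run back. The force fell to zero once it was over the crest. The last pictures from both cameras show it against the stop.
- **Keeper:** I pushed the red tab with the outside of a finger. It slid at about 1.5 N until it reached its end stop. My last two small steps then pressed on the stop with up to about 25 N, which was firmer than needed but within the limits. Afterwards the middle of the tab measured 86 mm in the fixture's y, which is what a fully home keeper should give. The top picture shows the bar in the channel just behind the roller.
- **Clear of the work:** The arm ended about 0.19 m above the table, touching nothing. The pictures show no other object moved. The network gave the mug and ring gauge within 3 mm of their first positions and the two other rollers within about 5 mm. It found no brass weight in the last top picture, but the side picture shows one standing where it was. I did not measure the part bin, micrometer or steel weight afterwards; the bin and steel weight look unmoved in the side picture.

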